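# Release the latched capsule drawer with its pin

## Robot

A 7-joint arm with a two-finger parallel gripper is mounted at the origin on a cart in front of the work surface, level with it; the furniture and walls round the work are solid. World frame = base frame: x ahead of the robot, y to its left, z up, the work surface at z = 0. Lengths are in m, angles in rad, forces in N, time in s.
With the tool pointing down it reaches from about 0.35 to 0.9 m from the base axis. Payload 8.1 kg.
Tool frame: the origin (TCP) lies midway between the tips of the shut fingers; the grasp point (between the pads) lies 19 mm behind it; z points along the fingers, y is the line along which they close (so a half turn about z gives the same grasp; the last joint's range is limited). The gripper opens to 92 mm and grips with 3 to 60 N. Pads are 19 mm wide; open, the fingers measure 130 mm over their backs; the gripper's body (75 mm by 190 mm) begins 47 mm behind the grasp point.
Start: joints at [-1.318, 0.434, 0.025, 1.573, -0.012, 1.134, -0.075], TCP at [0.218, 0.586, 0.227] pointing down, gripper open.
Joint ranges: [-2.62, 2.62], [-0.44, 2.09], [-1.27, 1.32], [0.08, 2.57], [-1.32, 4.46], [0.12, 2], [-2.74, 2.74]. Speed limits (rad/s): [2.22, 2.22, 3.01, 3.01, 3.14, 3.14, 3.14].

## Interface

Orientations are given as a rotation vector (axis times angle).
In Python, from cell import arm gives the robot as it stands.
- The arm moves only by the tool arm_command, never from a script. Its arguments are lists of equal length, an entry for each row: "dp": the shift along the tool's x, y, z in units of 25 mm (1.0 is 25 mm), a list of three; "angular": the turn, a rotation vector about the tool's x, y, z in units of 0.15 rad (1.0 is 0.15 rad), a list of three; "claw": the opening, from 0 (shut) to 1 (fully open). In form: {"dp": [[x, y, z], ...], "angular": [[rx, ry, rz], ...], "claw": [claw, ...]}. A call has 1 to 10 rows; each row shifts and turns the commanded pose from where the row before left it, along the tool's axes as they then stand; what a row does not reach is not made up. A row lasts 1/10 s, in which the tool goes at most 50 mm and 8.59 degrees, less where a joint would pass 70% of its speed; a pose out of reach is approached as far as the arm can. A call with a number of a shift or a turn outside -1 to 1 is refused whole. A call with a gripper value outside its range is refused whole. The fingers move at their own pace and stop on an object; "force" is the grip in N (left out, the last holds). Time passes only in rows, so rows that do not move let the fingers close. It gives the time, the measured TCP pose, the force, the opening and the grip force at its end, in the units of the state.
- arm.observe(): the state, without advancing time (a new reading comes with each control period).
- arm.get_image(name): name is "scene" or "top" or "wrist"; returns a dict with "frame" (480x640x3 uint8, red, green, blue), "z_map" (480x640 float32, m along the optical axis (not along the pixel's ray), 0 where there is no reading), "K" (3x3 intrinsics, pixels), "R" (3x3) and "t" (3): a world point X has camera coordinates R X + t. Camera axes: x right, y down, z forward; pixel columns grow to the right and rows downward; lengths in m; the calibration is good to about 2 mm. A picture is of the moment at which its call begins.
- arm.sign_off(): hands the job in; it is judged then, once.
The state is a dict: "clock": time; "joints": joint angles; "dq": joint speeds; "joint_efforts": joint torques, N m; "position": TCP position; "ee_rot": TCP orientation; "force": force on the tool from outside, world axes, zero at the start; "ft_torque": the same for the moment, N m; "width": opening from 0.0 (shut) to 1.0 (fully open); "gripper_force": force on a finger pad.
Only numpy, scipy, OpenCV 4.12 (cv2) and the standard library are available. Lean on these libraries where they do the work, as an engineer would, in place of code of your own. Each camera call takes 0.05 s, during which the arm holds its last target. There are 200 camera calls.

## Task

The blue capsule drawer is held shut by a hidden safety latch. Take the orange-handled release pin from its wooden stand, reach through the small hole on top of the drawer's case and press the latch down gently, no further than it needs, until the drawer springs out; then put the pin upright and fully down in its stand again. Leave the drawer out and everything else where it stands.

Things in the scene. Friction and masses are not known exactly. Their poses are not given: they have to be found in the camera images.
- drawer_unit: blue counter-top capsule drawer: a fixed case 200 (x) x 180 (y) x 100 mm high with a white drawer in its front. Origin: centre of the underside, on the worktop. x points from front to back (the drawer comes out along -x), z up. On its flat top (z = 100 mm) a steel plate 36x36 mm stands 2 mm proud.
- hole (a point): centre of the mouth of the vertical access hole, 11 mm wide, through the 14 mm thick steel plate, 55 mm in front of the case's centre, 102 mm above the worktop. On its axis, in the cavity below, stands the hidden latch stem, 16 mm wide, its flat top 22 to 38 mm below the mouth: different each time and not measured, so it must be felt.
- drawer (a joint): how far the drawer is out, m: 0 latched (cannot be pulled), 0.05 fully out. The latch stem pushes back with 3 N at first touch, 7 to 10 N when it lets go about 7 mm lower, and is on its hard stop at 10.5 mm, where force soars (over 22 N damages it); fast pushes meet more. Let go, the drawer springs out by itself in about half a second and stays out.
- drawer_front (a point): centre of the drawer's white front panel (168 mm wide, 74 mm high, upper edge 86 mm above the worktop), moves with the drawer
- release_pin: the loose release pin, 60 g, 121 mm long, upright in its stand. Origin at the rounded tip of the shank, z along the pin towards the handle. Steel shank 7 mm in diameter and 70 mm long; black round collar 26 mm in diameter from 70 to 76 mm; orange handle above it, from 76 to 121 mm, 24 mm along x and 16 mm along y.
- pin_tip (a point): the tip of the pin's shank (the pin's origin)
- pin_stand: the fixed wooden stand of the pin: block 56x56 mm, 76 mm high, on a foot 70x70x8 mm. Origin: centre of the underside, on the worktop; z up. With the pin stowed, the collar rests on the block's top and the tip is 6 mm above the worktop.
- stand_hole (a point): centre of the mouth of the stand's vertical hole, 13 mm in diameter, 73 mm deep, at the block's top, 76 mm above the worktop
- mug: blue and white mug, 85x118x98, stands at the left (sizes in mm); bystander, loose. Origin: centre of its underside.
- spice_jar: small spice jar with a red lid, 45 diameter x 106, at the back (sizes in mm); bystander, loose. Origin: centre of its underside.
- tomato: red tomato, 77 diameter, 72 high, at the right (sizes in mm); bystander, loose. Origin: centre of its underside.
- garlic: garlic bulb, about 53 each way, at the right (sizes in mm); bystander, loose. Origin: centre of its underside.
- pepper_mill: brown wooden pepper mill, 58 diameter x 165, at the back (sizes in mm); bystander, loose. Origin: centre of its underside.
Not all that is in view belongs to the job. What is shaped like the pin_stand but green is not meant.

How it is judged:
On the way:
1. the pin's tip is down inside the access hole (at least 15 mm) while the drawer springs out (more than 10 mm) (z of pin_tip in the frame of hole below -0.015 m and horizontal distance between pin_tip and hole below 0.008 m and value of joint drawer above 0.01 m).
At the end, for the whole second after the job is handed in: The drawer stands out by more than 40 mm; the pin is back in its stand, at rest, upright within 0.12 rad, its tip within 8 mm of the hole's axis and less than 10 mm above the worktop (collar down on the block) (value of joint drawer above 0.04 m and horizontal distance between pin_tip and stand_hole below 0.008 m and z of pin_tip in the frame of pin_stand below 0.01 m and angle between release_pin's own z axis and vertical below 0.12 rad and linear speed of release_pin below 0.02 m/s); the robot touches nothing.
It fails at once if the pin presses on the case, the drawer or the latch with more than 22 N (contact force between release_pin and drawer_unit above 22 N).
It fails at once if a bystander (mug, spice jar, tomato, garlic, pepper mill) is moved by more than 30 mm (distance of any of mug, spice_jar, tomato, garlic, pepper_mill from where it was at the start of the episode above 0.03 m).
It also fails if it takes over 64 s, if anything falls off the work surface, if the arm or the gripper's body presses on something with over 40 N, if the wrist force passes 120 N, or if a joint passes its speed limit or range.

## Working session

There is one attempt and no reset: what is moved stays moved. The work goes in short steps, Python scripts to look and compute and a tool call to move; the robot and the scene stay as the last step left them, time stands still between calls to the robot, and variables do not carry over. Pictures are saved under pics/ and viewed, at most 10 in all, crops included, and the job is handed in when it is done.

Besides the shell and the picture viewer there is one more tool, called after "Emit:" in YAML: its name, and indented under it one key for each argument. arm_command: Moves the arm, as the interface text tells. Its arguments: {"type":"object","properties":{"dp":{"type":"array","items":{"type":"array","items":{"type":"number"}}},"angular":{"type":"array","items":{"type":"array","items":{"type":"number"}}},"claw":{"type":"array","items":{"type":"number"}},"force":{"type":"number"}},"required":["dp","angular","claw"]}

```bash
ls; mkdir -p pics; cat > h.py <<'E'
import numpy as np, cv2
from cell import arm
def grab(n,save=None):
    d=arm.get_image(n)
    if save: cv2.imwrite('pics/'+save,d['frame'][:,:,::-1])
    return d
def cloud(d):
    z=d['z_map']; v,u=np.indices(z.shape); K=d['K']
    c=np.stack([(u-K[0,2])/K[0,0]*z,(v-K[1,2])/K[1,1]*z,z],-1)
    P=(c-d['t'])@d['R']; P[z==0]=np.nan
    return P
def ray(d,u,v,h):
    r=d['R'].T@np.array([(u-d['K'][0,2])/d['K'][0,0],(v-d['K'][1,2])/d['K'][1,1],1]); o=-d['R'].T@d['t']
    return o+r*(h-o[2])/r[2]
E
python3 - <<'E'
from h import *
np.set_printoptions(precision=4,suppress=True)
for n in('scene','top'):
    d=grab(n,n+'0.png'); print(n,-d['R'].T@d['t'],d['R'][2],d['K'][0])
    np.savez(n+'0.npz',**d)
print(arm.observe())
E
```

```text
pics
scene [-0.0076 -0.3356  0.7219] [ 0.6447  0.4237 -0.6363] [466.7453   0.     321.4734]
top [0.3417 0.2209 1.3956] [ 0.2057 -0.0965 -0.9738] [518.4429   0.     316.6339]
{'clock': 0.1, 'joints': array([-1.3176,  0.4352,  0.0249,  1.574 , -0.0116,  1.134 , -0.0751]), 'dq': array([-0.0003, -0.0015,  0.001 , -0.0026,  0.0011, -0.    ,  0.0011]), 'joint_efforts': array([  0.0029, -66.9137,   0.9876, -31.5144,  -0.0606,   0.0374,
         0.0001]), 'position': array([0.2176, 0.5854, 0.226 ]), 'ee_rot': array([-0.556 , -3.0919,  0.0022]), 'force': array([ 0.2666,  0.4691, -0.2406]), 'ft_torque': array([-0.    , -0.023 , -0.0269]), 'gripper_force': 0.0, 'width': 1.0000242782952236}
```

View pics/scene0.png

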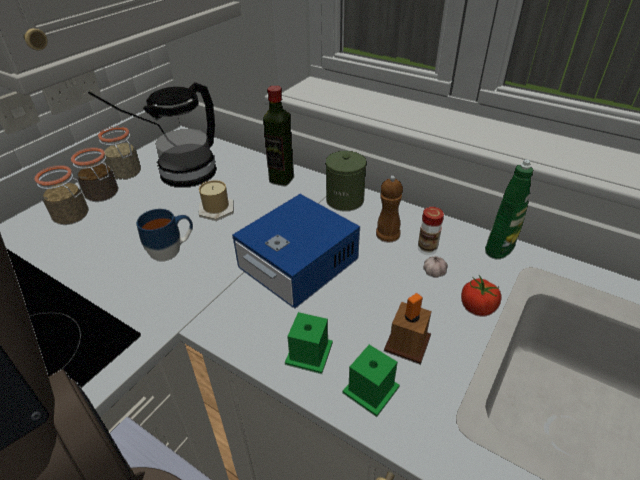

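View pics/top0.png

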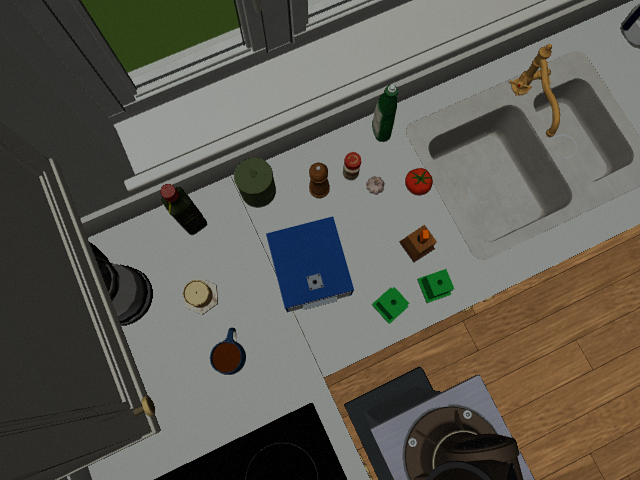

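The scene view shows the blue case with its plate hole at about (278,242), and the wooden stand with the orange handle at (414,306). In the top view the hole is at (315,282) and the pin at (424,235). The two green stands are decoys. Next I'll measure the case, hole and pin.

```bash
python3 - <<'E'
from h import *
np.set_printoptions(precision=4,suppress=True)
for n in('top','scene'):
    d=dict(np.load(n+'0.npz')); P=cloud(d); hsv=cv2.cvtColor(d['frame'],cv2.COLOR_RGB2HSV); H,S,V=cv2.split(hsv)
    Z=P[...,2]; print('==',n)
    # case top
    m=((H>105)&(H<125)&(S>150)&(abs(Z-.1)<.012)).astype(np.uint8)
    c=max(cv2.findContours(m,0,2)[0],key=cv2.contourArea)
    q=P[m>0]; 
    pts=np.array([ray(d,*p,.1)[:2] for p in c[:,0,:].astype(float)],np.float32)
    r=cv2.minAreaRect(pts); print('case',r,np.median(q[:,2])); print(cv2.boxPoints(r))
    # hole: dark inside plate
    hull=cv2.convexHull(c); M=cv2.drawContours(np.zeros_like(m),[hull],-1,1,-1)
    pl=((S<60)&(V>70)&(M>0)&(abs(Z-.1)<.015)).astype(np.uint8)
    k=max(cv2.findContours(pl,0,2)[0],key=cv2.contourArea)
    pp=np.array([ray(d,*p,.102)[:2] for p in k[:,0,:].astype(float)],np.float32); print('plate',cv2.minAreaRect(pp))
    x,y,w,h=cv2.boundingRect(k); sub=np.zeros_like(m); cv2.drawContours(sub,[cv2.convexHull(k)],-1,1,-1); sub=cv2.erode(sub,np.ones((3,3)))
    v,u=np.nonzero((sub>0)&(V<70)); print('hole px',u.mean(),v.mean(),len(u),ray(d,u.mean(),v.mean(),.102))
    # orange handle
    m=((H>3)&(H<16)&(S>200)&(V>130)&(Z>.05)&(Z<.15)).astype(np.uint8)
    n_,l,st,ce=cv2.connectedComponentsWithStats(m)
    for i in range(1,n_):
        if st[i,4]>15:
            q=P[l==i]; print('orange',ce[i],st[i],np.median(q,0),q.max(0),q.min(0)); t=q[q[:,2]>q[:,2].max()-.006]; print(' top',t.mean(0),len(t))
    # wood block top
    m=((H>5)&(H<20)&(S>100)&(abs(Z-.076)<.006)&(P[...,1]<.1)).astype(np.uint8)
    c=max(cv2.findContours(m,0,2)[0],key=cv2.contourArea)
    pts=np.array([ray(d,*p,.076)[:2] for p in c[:,0,:].astype(float)],np.float32)
    r=cv2.minAreaRect(pts);print('block',r); print(cv2.boxPoints(r))
E
```

```text
== top
case ((0.5928702354431152, 0.12452293932437897), (0.17859837412834167, 0.2004220336675644), 79.77662658691406) 0.10078796282805627
[[0.4784 0.0544]
 [0.6756 0.0189]
 [0.7073 0.1946]
 [0.5101 0.2302]]
plate ((0.5395843982696533, 0.13444501161575317), (0.03436422348022461, 0.0340721532702446), 78.9129638671875)
hole px 314.11764705882354 281.29411764705884 17 [0.5404 0.1349 0.102 ]
orange [419.4194 171.5484] [415 169   9   7  31] [ 0.7001 -0.2595  0.0571] [ 0.7079 -0.2491  0.0628] [ 0.6898 -0.2697  0.0516]
 top [ 0.6988 -0.2578  0.0587] 18
orange [418.95 184.95] [416 182   8   8  20] [ 0.6675 -0.2387  0.0561] [ 0.6716 -0.2276  0.0607] [ 0.6584 -0.2506  0.0526]
 top [ 0.6662 -0.2405  0.0578] 15
orange [425.3542 233.8125] [423 230   6   9  48] [ 0.5267 -0.1698  0.1281] [ 0.5384 -0.1608  0.1337] [ 0.5159 -0.179   0.1204]
 top [ 0.5261 -0.1697  0.1302] 25
block ((0.5260199308395386, -0.16922318935394287), (0.05567985028028488, 0.057920243591070175), 7.016253471374512)
[[ 0.4949 -0.1439]
 [ 0.5019 -0.2014]
 [ 0.5572 -0.1946]
 [ 0.5501 -0.1371]]
== scene
case ((0.5894343852996826, 0.1
[... 476 characters left out ...]
0.6992 -0.2583  0.0576] 22
orange [479.1859 295.5064] [466 286  30  18 156] [ 0.662  -0.2531  0.0543] [ 0.6774 -0.2246  0.0605] [ 0.6494 -0.2795  0.0502]
 top [ 0.6652 -0.2534  0.0564] 75
orange [494.4444 290.7407] [490 289   9   6  27] [ 0.6882 -0.2744  0.056 ] [ 0.6984 -0.2662  0.0599] [ 0.6812 -0.2798  0.0525]
 top [ 0.688  -0.2736  0.0563] 24
orange [414.5942 298.2464] [409 294  13  10  69] [ 0.5259 -0.1717  0.1271] [ 0.5355 -0.1637  0.1295] [ 0.5159 -0.1808  0.1254]
 top [ 0.5258 -0.1717  0.1271] 69
block ((0.5248451828956604, -0.17243586480617523), (0.06066695600748062, 0.05601672828197479), 7.615724563598633)
[[ 0.4911 -0.1487]
 [ 0.4985 -0.2042]
 [ 0.5586 -0.1962]
 [ 0.5512 -0.1407]]
```

Emit:
arm_command:
  dp:
    - [-0.92, -1, 0]
    - [-0.92, -1, 0]
    - [-0.92, -1, 0]
    - [-0.92, -1, 0]
    - [-0.92, -1, 0]
    - [-0.92, -1, 0]
    - [-0.92, -1, 0]
    - [-0.92, -1, 0]
    - [-0.92, -1, 0]
    - [-0.92, -1, 0]
  angular:
    - [0, 0, 0]
    - [0, 0, 0]
    - [0, 0, 0]
    - [0, 0, 0]
    - [0, 0, 0]
    - [0, 0, 0]
    - [0, 0, 0]
    - [0, 0, 0]
    - [0, 0, 0]
    - [0, 0, 0]
  claw: [1, 1, 1, 1, 1, 1, 1, 1, 1, 1]

```text
clock: 1.1
position: [0.3464, 0.2699, 0.2266]
ee_rot: [-0.556, -3.092, 0.0]
force: [-0.1, -0.7, -0.4]
width: 0.999
gripper_force: 0.0
```

Emit:
arm_command:
  dp:
    - [-0.92, -1, 0]
    - [-0.92, -1, 0]
    - [-0.92, -1, 0]
    - [-0.92, -1, 0]
    - [-0.92, -1, 0]
    - [-0.92, -1, 0]
    - [-0.92, -1, 0]
    - [-0.92, -1, 0]
    - [-0.92, -1, 0]
    - [-0.92, -1, 0]
  angular:
    - [0, 0, 0]
    - [0, 0, 0]
    - [0, 0, 0]
    - [0, 0, 0]
    - [0, 0, 0]
    - [0, 0, 0]
    - [0, 0, 0]
    - [0, 0, 0]
    - [0, 0, 0]
    - [0, 0, 0]
  claw: [1, 1, 1, 1, 1, 1, 1, 1, 1, 1]

```text
clock: 2.1
position: [0.4748, -0.0444, 0.2266]
ee_rot: [-0.556, -3.092, -0.0]
force: [-0.5, 0.0, 0.3]
width: 1.001
gripper_force: 0.0
```

Emit:
arm_command:
  dp:
    - [-0.92, -1, 0]
    - [-0.92, -1, 0]
    - [-0.92, -1, 0]
    - [-0.92, -1, 0]
    - [0, 0, 0]
    - [0, 0, 0]
    - [0, 0, 0]
    - [0, 0, 0]
    - [0, 0, 0]
  angular:
    - [0, 0, 0]
    - [0, 0, 0]
    - [0, 0, 0]
    - [0, 0, 0]
    - [0, 0, -0.8]
    - [0, 0, -0.8]
    - [0, 0, -0.8]
    - [0, 0, -0.8]
    - [0, 0, 0]
  claw: [1, 1, 1, 1, 1, 1, 1, 1, 1]

```text
clock: 3.0
position: [0.5258, -0.1689, 0.2264]
ee_rot: [0.198, -3.135, -0.001]
force: [-0.5, 1.3, -0.3]
width: 0.995
gripper_force: 0.0
```

```bash
python3 - <<'E'
from h import *
from scipy.spatial.transform import Rotation as Ro
np.set_printoptions(precision=4,suppress=True)
d=grab('wrist','w1.png'); np.savez('w1.npz',**d)
s=arm.observe(); print(s['clock'],s['position'],s['joints'],s['force']); print(Ro.from_rotvec(s['ee_rot']).as_matrix())
P=cloud(d);H,S,V=cv2.split(cv2.cvtColor(d['frame'],cv2.COLOR_RGB2HSV));Z=P[...,2]
m=((H>3)&(H<16)&(S>180)&(V>100)&(abs(Z-.127)<.005)).astype(np.uint8)
v,u=np.nonzero(m); print(len(u), np.median(P[m>0],0))
c=max(cv2.findContours(m,0,2)[0],key=cv2.contourArea)
r=cv2.minAreaRect(np.array([ray(d,*p,.127)[:2] for p in c[:,0,:].astype(float)],np.float32)); print(r,cv2.boxPoints(r))
m=((H>5)&(H<20)&(S>100)&(abs(Z-.076)<.004)).astype(np.uint8)
c=max(cv2.findContours(m,0,2)[0],key=cv2.contourArea)
r=cv2.minAreaRect(np.array([ray(d,*p,.076)[:2] for p in c[:,0,:].astype(float)],np.float32)); print(r)
E
```

```text
3.05 [ 0.5259 -0.1689  0.2265] [-0.0897  0.3243  0.4011  1.7769 -0.1425  1.0694  2.0537] [ 0.0411 -0.4075 -0.0683]
[[-0.9926 -0.1212 -0.0005]
 [-0.1212  0.9926  0.0003]
 [ 0.0004  0.0004 -1.    ]]
643 [ 0.5271 -0.1726  0.1261]
((0.5261971354484558, -0.17194432020187378), (0.015630872920155525, 0.023826081305742264), 69.20125579833984) [[ 0.5123 -0.175 ]
 [ 0.5346 -0.1835]
 [ 0.5401 -0.1689]
 [ 0.5178 -0.1604]]
((0.5265255570411682, -0.17161808907985687), (0.05571683123707771, 0.05513366684317589), 8.21839714050293)
```

View pics/w1.png

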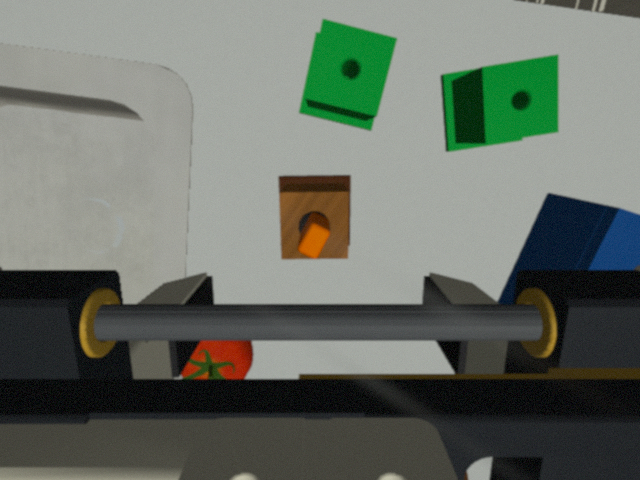

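The handle is at (313,238) px in the wrist view, turned −21°, and its position agrees with the first fit. I'll turn the gripper to match, then descend and grip.

Emit:
arm_command:
  dp:
    - [0, 0, 0]
    - [0, 0, 0]
    - [0, 0, 0]
    - [0, 0, 0]
    - [-0.04, -0.08, 1]
    - [0, 0, 1]
    - [0, 0, 1]
    - [0, 0, 1]
    - [0, 0, 1]
    - [0, 0, 0.5]
  angular:
    - [0, 0, 0.8]
    - [0, 0, 0.8]
    - [0, 0, 0.8]
    - [0, 0, 0.83]
    - [0, 0, 0]
    - [0, 0, 0]
    - [0, 0, 0]
    - [0, 0, 0]
    - [0, 0, 0]
    - [0, 0, 0]
  claw: [1, 1, 1, 1, 1, 1, 1, 1, 1, 1]

```text
clock: 4.05
position: [0.5253, -0.1706, 0.0873]
ee_rot: [-0.567, -3.087, 0.0]
force: [0.0, 0.4, -0.1]
width: 0.996
gripper_force: 0.0
```

Emit:
arm_command:
  dp:
    - [0, 0, 0]
    - [0, 0, 0]
    - [0, 0, 0]
    - [0, 0, 0]
    - [0, 0, 0]
    - [0, 0, 0]
    - [0, 0, 0]
    - [0, 0, 0]
    - [0, 0, 0]
    - [0, 0, 0]
  angular:
    - [0, 0, 0]
    - [0, 0, 0]
    - [0, 0, 0]
    - [0, 0, 0]
    - [0, 0, 0]
    - [0, 0, 0]
    - [0, 0, 0]
    - [0, 0, 0]
    - [0, 0, 0]
    - [0, 0, 0]
  claw: [0.5, 0.3, 0.1, 0, 0, 0, 0, 0, 0, 0]
  force: 40

```text
clock: 5.05
position: [0.5263, -0.1711, 0.0892]
ee_rot: [-0.563, -3.091, -0.0]
force: [-0.4, -0.2, 0.2]
width: 0.176
gripper_force: 0.2
```

Emit:
arm_command:
  dp:
    - [0, 0, 0]
    - [0, 0, 0]
    - [0, 0, 0]
    - [0, 0, -0.3]
    - [0, 0, -0.8]
    - [0, 0, -0.9]
    - [0, 0, -1]
    - [0, 0, -1]
    - [0, 0, -1]
    - [0, 0, -1]
  angular:
    - [0, 0, 0]
    - [0, 0, 0]
    - [0, 0, 0]
    - [0, 0, 0]
    - [0, 0, 0]
    - [0, 0, 0]
    - [0, 0, 0]
    - [0, 0, 0]
    - [0, 0, 0]
    - [0, 0, 0]
  claw: [0, 0, 0, 0, 0, 0, 0, 0, 0, 0]
  force: 40

```text
clock: 6.05
position: [0.5261, -0.1712, 0.2408]
ee_rot: [0.563, 3.09, 0.0]
force: [1.0, 0.5, -0.9]
width: 0.176
gripper_force: 40.0
```

```bash
python3 - <<'E'
from h import *
from scipy.spatial.transform import Rotation as Ro
np.set_printoptions(precision=4,suppress=True)
s=arm.observe(); p=s['position']; R=Ro.from_rotvec(s['ee_rot']).as_matrix(); print(s['clock'],p,s['width'],s['gripper_force'],s['force'])
print('stand->hole units',R.T@(np.array([.5390,.1340,p[2]])-p)/.025)
print(R)
d=grab('wrist','w2.png'); np.savez('w2.npz',**d)
d=grab('scene','s2.png'); np.savez('s2.npz',**d)
E
```

```text
6.05 [ 0.5261 -0.1712  0.2408] 0.17599804874135105 39.99929130077362 [ 1.0006  0.4934 -0.8971]
stand->hole units [ 3.8237 11.6036 -0.    ]
[[-0.9357  0.3529  0.0003]
 [ 0.3529  0.9357 -0.    ]
 [-0.0003  0.0001 -1.    ]]
```

View pics/w2.png

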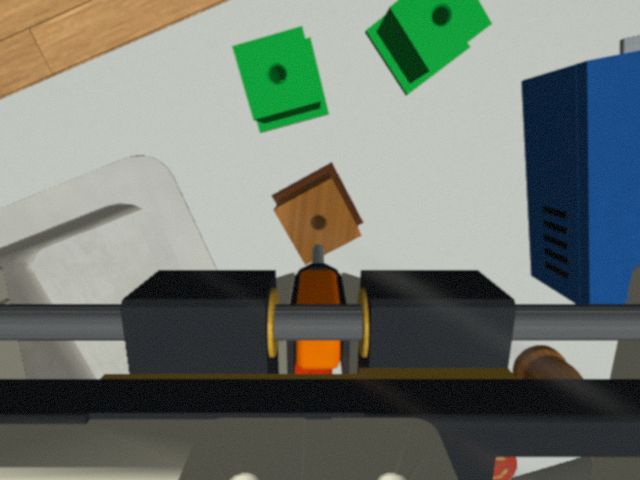

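View pics/s2.png

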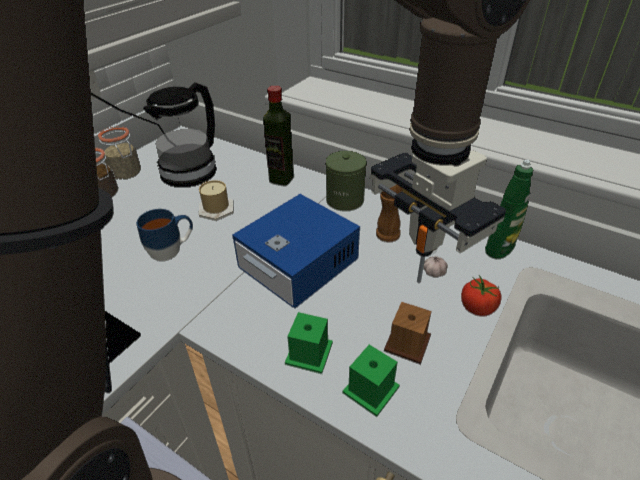

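The wrist view shows the pin gripped upright, with its shank at (318,250) and the empty stand hole at (318,221). Next I carry it over the case.

Emit:
arm_command:
  dp:
    - [0.32, 0.97, 0]
    - [0.32, 0.97, 0]
    - [0.32, 0.97, 0]
    - [0.32, 0.97, 0]
    - [0.32, 0.97, 0]
    - [0.32, 0.97, 0]
    - [0.32, 0.97, 0]
    - [0.32, 0.97, 0]
    - [0.32, 0.97, 0]
    - [0.32, 0.97, 0]
  angular:
    - [0, 0, 0]
    - [0, 0, 0]
    - [0, 0, 0]
    - [0, 0, 0]
    - [0, 0, 0]
    - [0, 0, 0]
    - [0, 0, 0]
    - [0, 0, 0]
    - [0, 0, 0]
    - [0, 0, 0]
  claw: [0, 0, 0, 0, 0, 0, 0, 0, 0, 0]

```text
clock: 7.15
position: [0.5365, 0.085, 0.2388]
ee_rot: [-0.563, -3.09, 0.0]
force: [-0.7, -0.8, 0.6]
width: 0.171
gripper_force: 40.0
```

Emit:
arm_command:
  dp:
    - [0.32, 0.95, 0]
    - [0.3, 0.95, 0]
    - [0, 0, 0.5]
    - [0, 0, 0.3]
    - [0, 0, 0]
    - [0, 0, 0]
  angular:
    - [0, 0, 0]
    - [0, 0, 0]
    - [0, 0, 0]
    - [0, 0, 0]
    - [0, 0, 0]
    - [0, 0, 0]
  claw: [0, 0, 0, 0, 0, 0]

```text
clock: 7.75
position: [0.5391, 0.1327, 0.2191]
ee_rot: [-0.566, -3.09, 0.001]
force: [0.2, -0.1, -0.5]
width: 0.172
gripper_force: 40.0
```

```bash
cat > m.py <<'E'
from h import *
from scipy.spatial.transform import Rotation as Ro
np.set_printoptions(precision=4,suppress=True)
import sys
tag=sys.argv[1]
s=arm.observe(); p=s['position']; R=Ro.from_rotvec(s['ee_rot']).as_matrix(); print(s['clock'],p,s['width'],s['force'])
for n in('wrist','scene','top'):
    d=grab(n); P=cloud(d); Z=P[...,2]; np.savez(n+tag+'.npz',**d)
    H,S,V=cv2.split(cv2.cvtColor(d['frame'],cv2.COLOR_RGB2HSV))
    near=(np.hypot(P[...,0]-.539,P[...,1]-.134)<.035)
    pl=(near&(abs(Z-.101)<.008)&(S<90)).astype(np.uint8)
    if pl.sum()>10:
        k=max(cv2.findContours(pl,0,2)[0],key=cv2.contourArea)
        print(n,'plate',cv2.minAreaRect(np.array([ray(d,*q,.102)[:2] for q in k[:,0,:].astype(float)],np.float32)))
    tz=p[2]-.083
    sh=(np.hypot(P[...,0]-p[0],P[...,1]-p[1])<.015)&(Z>tz-.01)&(Z<tz+.075)
    if sh.sum():
        q=P[sh]; print(n,'shank',sh.sum(),q[:,2].min(),q[:,2].max())
        for lo in(-.01,.01,.03,.05):
            b=q[(q[:,2]>tz+lo)&(q[:,2]<tz+lo+.02)]
            if len(b): print('  ',lo,len(b),b.mean(0))
    if n!='top':
        v,u=np.nonzero(near|sh)
        c=(int(np.median(u)),int(np.median(v))); x=max(0,c[0]-80);y=max(0,c[1]-60)
        cr=d['frame'][y:y+120,x:x+160,::-1]; print(n,'crop origin',x,y)
        cv2.imwrite(f'pics/{n}{tag}.png',cv2.resize(cr,None,fx=4,fy=4,interpolation=cv2.INTER_CUBIC))
E
python3 m.py a
```

```text
7.75 [0.5391 0.1327 0.2191] 0.1721149865839153 [ 0.1649 -0.0913 -0.4766]
wrist plate ((0.5394262671470642, 0.13291168212890625), (0.03612522780895233, 0.03652545437216759), 79.71631622314453)
wrist shank 377 0.13905292555581752 0.2110692453748262
   -0.01 34 [0.5372 0.1327 0.1428]
   0.01 106 [0.5374 0.133  0.1566]
   0.03 57 [0.5371 0.1331 0.1711]
   0.05 3 [0.5307 0.1394 0.2059]
wrist crop origin 242 323
scene plate ((0.5406293272972107, 0.13316336274147034), (0.0379919596016407, 0.03735331445932388), 79.55731201171875)
scene shank 114 0.13915639113408423 0.2109270220761753
   -0.01 12 [0.5386 0.1313 0.1431]
   0.01 26 [0.5388 0.1308 0.1557]
   0.03 32 [0.5387 0.1308 0.1757]
   0.05 21 [0.5388 0.1312 0.1929]
scene crop origin 185 101
top plate ((0.5298660397529602, 0.14504678547382355), (0.021510710939764977, 0.016094686463475227), 19.488618850708008)
```

Measured against the same cameras, the pin tip is within about 1 mm of the plate centre. I'll make a small correction and lower it slowly to the mouth.

Emit:
arm_command:
  dp:
    - [0.02, 0.02, 0.4]
    - [0, 0, 0.4]
    - [0, 0, 0.2]
    - [0, 0, 0.1]
    - [0, 0, 0.1]
    - [0, 0, 0.05]
    - [0, 0, 0.05]
    - [0, 0, 0.05]
    - [0, 0, 0]
  angular:
    - [0, 0, 0]
    - [0, 0, 0]
    - [0, 0, 0]
    - [0, 0, 0]
    - [0, 0, 0]
    - [0, 0, 0]
    - [0, 0, 0]
    - [0, 0, 0]
    - [0, 0, 0]
  claw: [0, 0, 0, 0, 0, 0, 0, 0, 0]

```text
clock: 8.8
position: [0.5389, 0.1346, 0.1854]
ee_rot: [0.563, 3.091, 0.0]
force: [-0.6, -0.4, -0.3]
width: 0.171
gripper_force: 40.0
```

```bash
python3 m.py b
```

```text
8.8 [0.5389 0.1346 0.1854] 0.1707125497466883 [-0.5572 -0.3787 -0.3111]
wrist plate ((0.5392335057258606, 0.1328478455543518), (0.03626997396349907, 0.036289557814598083), 79.43028259277344)
wrist shank 1613 0.09247941825649049 0.1774389714578115
   -0.01 1261 [0.5372 0.1355 0.1015]
   0.01 108 [0.5372 0.135  0.1227]
   0.03 58 [0.5369 0.1351 0.1374]
   0.05 5 [0.53   0.1404 0.1723]
wrist crop origin 236 323
scene plate ((0.5406293272972107, 0.13316336274147034), (0.0379919596016407, 0.03735331445932388), 79.55731201171875)
scene shank 204 0.093889360049883 0.17725525860657687
   -0.01 106 [0.5382 0.1339 0.1022]
   0.01 26 [0.5387 0.133  0.1229]
   0.03 26 [0.538  0.1326 0.143 ]
   0.05 20 [0.5386 0.1323 0.1589]
scene crop origin 186 118
top plate ((0.5274379253387451, 0.14892473816871643), (0.008966565132141113, 0.007145436480641365), 19.60259246826172)
top shank 1 0.10629489747117268 0.10629489747117268
   -0.01 1 [0.5322 0.1473 0.1063]
```

Emit:
arm_command:
  dp:
    - [0, -0.05, 0]
    - [0, 0, 0]
  angular:
    - [0, 0, 0]
    - [0, 0, 0]
  claw: [0, 0]

```text
clock: 9.15
position: [0.5385, 0.1332, 0.1855]
ee_rot: [0.563, 3.091, -0.0]
force: [-0.2, 0.3, -0.4]
width: 0.172
gripper_force: 40.0
```

```bash
python3 - <<'E'
from h import *
s=arm.observe(); print(s['position'],s['force'])
o=[]
for n in('wrist','scene'):
    d=grab(n); c=d['R']@np.array([.54,.1335,.108])+d['t']; c=d['K']@c/c[2]; x,y=int(c[0])-40,int(c[1])-40; print(n,x,y)
    o.append(cv2.resize(d['frame'][y:y+80,x:x+80,::-1],(400,400),interpolation=cv2.INTER_CUBIC))
cv2.imwrite('pics/c1.png',np.hstack(o))
E
```

```text
[0.53846488 0.13322194 0.18553913] [-0.1812192   0.3392764  -0.44632408]
wrist 279 211
scene 236 200
```

View pics/c1.png

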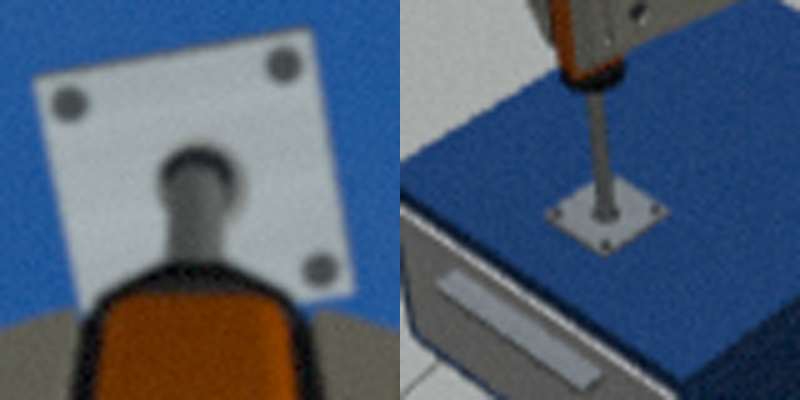

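The left crop shows the shank tip at about (200,190), centred in the dark hole, with an even gap all round. Now I'll lower it slowly.

Emit:
arm_command:
  dp:
    - [0, 0, 0.05]
    - [0, 0, 0.05]
    - [0, 0, 0.05]
    - [0, 0, 0.05]
    - [0, 0, 0.05]
    - [0, 0, 0.05]
    - [0, 0, 0.05]
    - [0, 0, 0]
  angular:
    - [0, 0, 0]
    - [0, 0, 0]
    - [0, 0, 0]
    - [0, 0, 0]
    - [0, 0, 0]
    - [0, 0, 0]
    - [0, 0, 0]
    - [0, 0, 0]
  claw: [0, 0, 0, 0, 0, 0, 0, 0]

```text
clock: 10.05
position: [0.5384, 0.1334, 0.1765]
ee_rot: [-0.563, -3.09, 0.0]
force: [-1.1, -0.7, -1.2]
width: 0.175
gripper_force: 40.0
```

Emit:
arm_command:
  dp:
    - [0, 0, 0.06]
    - [0, 0, 0.06]
    - [0, 0, 0.06]
    - [0, 0, 0.06]
    - [0, 0, 0.06]
    - [0, 0, 0.06]
    - [0, 0, 0]
  angular:
    - [0, 0, 0]
    - [0, 0, 0]
    - [0, 0, 0]
    - [0, 0, 0]
    - [0, 0, 0]
    - [0, 0, 0]
    - [0, 0, 0]
  claw: [0, 0, 0, 0, 0, 0, 0]

```text
clock: 10.75
position: [0.5384, 0.1334, 0.1675]
ee_rot: [-0.563, -3.09, 0.0]
force: [-0.2, -0.5, -1.1]
width: 0.173
gripper_force: 40.0
```

Emit:
arm_command:
  dp:
    - [0, 0, 0.04]
    - [0, 0, 0.04]
    - [0, 0, 0.04]
    - [0, 0, 0.04]
    - [0, 0, 0.04]
    - [0, 0, 0]
  angular:
    - [0, 0, 0]
    - [0, 0, 0]
    - [0, 0, 0]
    - [0, 0, 0]
    - [0, 0, 0]
    - [0, 0, 0]
  claw: [0, 0, 0, 0, 0, 0]

```text
clock: 11.35
position: [0.5384, 0.1334, 0.1626]
ee_rot: [-0.563, -3.09, 0.0]
force: [0.3, -0.5, 0.2]
width: 0.171
gripper_force: 40.0
```

Emit:
arm_command:
  dp:
    - [0, 0, 0.04]
    - [0, 0, 0.04]
    - [0, 0, 0.04]
    - [0, 0, 0]
  angular:
    - [0, 0, 0]
    - [0, 0, 0]
    - [0, 0, 0]
    - [0, 0, 0]
  claw: [0, 0, 0, 0]

```text
clock: 11.75
position: [0.5385, 0.1335, 0.16]
ee_rot: [0.563, 3.091, 0.001]
force: [-1.6, -0.4, 4.9]
width: 0.173
gripper_force: 40.0
```

Emit:
arm_command:
  dp:
    - [0, 0, 0.04]
    - [0, 0, 0.04]
    - [0, 0, 0.04]
    - [0, 0, 0]
  angular:
    - [0, 0, 0]
    - [0, 0, 0]
    - [0, 0, 0]
    - [0, 0, 0]
  claw: [0, 0, 0, 0]

```text
clock: 12.15
position: [0.5386, 0.1335, 0.1572]
ee_rot: [0.563, 3.091, 0.001]
force: [-2.1, -0.1, 6.2]
width: 0.173
gripper_force: 40.0
```

Emit:
arm_command:
  dp:
    - [0, 0, 0.04]
    - [0, 0, 0]
    - [0, 0, 0.04]
    - [0, 0, 0]
  angular:
    - [0, 0, 0]
    - [0, 0, 0]
    - [0, 0, 0]
    - [0, 0, 0]
  claw: [0, 0, 0, 0]

```text
clock: 12.55
position: [0.5386, 0.1335, 0.1553]
ee_rot: [0.563, 3.091, 0.001]
force: [-2.7, 0.3, 8.1]
width: 0.169
gripper_force: 40.0
```

```bash
cat > dr.py <<'E'
from h import *
s=arm.observe(); print(s['clock'],s['position'],s['force'])
d=grab('top'); P=cloud(d); Z=P[...,2]
ax=np.array([.984,-.177]); c=np.array([.5929,.1245]); q=(P[...,:2]-c)
x=q@ax; y=q@np.array([.177,.984])
m=(abs(y)<.06)&(Z>.06)&(Z<.092)&(x<-.06)&(x>-.2)
print(m.sum(), np.nanpercentile(x[m],[2,10,50]) if m.sum() else None)
E
python3 dr.py
```

```text
12.55 [0.53855437 0.13352106 0.15530951] [-2.74016875  0.33255698  8.11598631]
152 [-0.11215034 -0.11106377 -0.1045944 ]
```

Emit:
arm_command:
  dp:
    - [0, 0, 0.03]
    - [0, 0, 0]
    - [0, 0, 0]
  angular:
    - [0, 0, 0]
    - [0, 0, 0]
    - [0, 0, 0]
  claw: [0, 0, 0]

```text
clock: 12.9
position: [0.5385, 0.1335, 0.1546]
ee_rot: [0.563, 3.091, 0.001]
force: [-2.6, -0.3, 8.6]
width: 0.174
gripper_force: 40.0
```

```bash
python3 dr.py
```

```text
12.9 [0.53853102 0.13350319 0.15460843] [-2.63090886 -0.34479971  8.56252411]
152 [-0.11241545 -0.11136892 -0.10486211]
```

Emit:
arm_command:
  dp:
    - [0, 0, 0.03]
    - [0, 0, 0]
    - [0, 0, 0]
  angular:
    - [0, 0, 0]
    - [0, 0, 0]
    - [0, 0, 0]
  claw: [0, 0, 0]

```text
clock: 13.25
position: [0.5387, 0.1336, 0.1538]
ee_rot: [0.563, 3.09, 0.001]
force: [-0.7, -0.3, 5.2]
width: 0.171
gripper_force: 40.0
```

```bash
python3 dr.py
```

```text
13.25 [0.53869728 0.13355405 0.15375917] [-0.69799366 -0.27957304  5.23531242]
265 [-0.16115083 -0.15980453 -0.15138371]
```

The force dropped and the drawer sprang out by about 49 mm. Now I'll retract the pin and carry it back to the stand.

Emit:
arm_command:
  dp:
    - [0, 0, -0.2]
    - [0, 0, -0.4]
    - [0, 0, -0.5]
    - [0, 0, -0.5]
    - [0, 0, -0.6]
    - [0, 0, -0.7]
    - [0, 0, -0.6]
    - [0, 0, 0]
    - [-0.32, -0.97, 0]
    - [-0.32, -0.97, 0]
  angular:
    - [0, 0, 0]
    - [0, 0, 0]
    - [0, 0, 0]
    - [0, 0, 0]
    - [0, 0, 0]
    - [0, 0, 0]
    - [0, 0, 0]
    - [0, 0, 0]
    - [0, 0, 0]
    - [0, 0, 0]
  claw: [0, 0, 0, 0, 0, 0, 0, 0, 0, 0]

```text
clock: 14.3
position: [0.536, 0.0825, 0.2404]
ee_rot: [-0.56, -3.091, 0.0]
force: [0.5, -0.8, 0.0]
width: 0.171
gripper_force: 40.0
```

Emit:
arm_command:
  dp:
    - [-0.32, -0.97, 0]
    - [-0.32, -0.97, 0]
    - [-0.32, -0.97, 0]
    - [-0.32, -0.97, 0]
    - [-0.32, -0.97, 0]
    - [-0.32, -0.97, 0]
    - [-0.32, -0.97, 0]
    - [-0.32, -0.97, 0]
    - [-0.32, -0.97, 0]
    - [-0.32, -0.93, 0]
  angular:
    - [0, 0, 0]
    - [0, 0, 0]
    - [0, 0, 0]
    - [0, 0, 0]
    - [0, 0, 0]
    - [0, 0, 0]
    - [0, 0, 0]
    - [0, 0, 0]
    - [0, 0, 0]
    - [0, 0, 0]
  claw: [0, 0, 0, 0, 0, 0, 0, 0, 0, 0]

```text
clock: 15.3
position: [0.5256, -0.1728, 0.2404]
ee_rot: [-0.563, -3.09, -0.0]
force: [0.3, 0.3, -0.8]
width: 0.171
gripper_force: 40.0
```

Emit:
arm_command:
  dp:
    - [0, 0, 0.9]
    - [0, 0, 0.9]
    - [0, 0, 0.5]
    - [0, 0, 0.2]
    - [0, 0, 0]
    - [0, 0, 0]
  angular:
    - [0, 0, 0]
    - [0, 0, 0]
    - [0, 0, 0]
    - [0, 0, 0]
    - [0, 0, 0]
    - [0, 0, 0]
  claw: [0, 0, 0, 0, 0, 0]

```text
clock: 15.9
position: [0.5265, -0.1718, 0.1789]
ee_rot: [0.562, 3.09, -0.0]
force: [0.2, 0.4, 0.3]
width: 0.172
gripper_force: 40.0
```

```bash
cat > st.py <<'E'
from h import *
np.set_printoptions(precision=4,suppress=True)
s=arm.observe(); p=s['position']; print(s['clock'],p,s['width'],s['force'])
o=[]
for n in('wrist','scene'):
    d=grab(n); P=cloud(d); Z=P[...,2]
    H,S,V=cv2.split(cv2.cvtColor(d['frame'],cv2.COLOR_RGB2HSV))
    cam=-d['R'].T@d['t']
    near=np.hypot(P[...,0]-.526,P[...,1]+.172)<.05
    m=(near&(H>3)&(H<22)&(S>90)&(abs(Z-.076)<.005)).astype(np.uint8)
    k=max(cv2.findContours(m,0,2)[0],key=cv2.contourArea); k=cv2.convexHull(k)
    print(n,'block',cv2.minAreaRect(np.array([ray(d,*q,.076)[:2] for q in k[:,0,:].astype(float)],np.float32)))
    tz=p[2]-.083
    for lo,hi in((0,.01),(.01,.03),(.03,.05)):
        b=P[(np.hypot(P[...,0]-p[0],P[...,1]-p[1])<.012)&(Z>tz+lo)&(Z<tz+hi)]
        if len(b):
            b=b.mean(0); r=(b-cam)[:2]; print('  axis',lo,b[:2]+r/np.linalg.norm(r)*.0028,b[2])
    c=d['R']@np.array([.5262,-.1718,.09])+d['t']; c=d['K']@c/c[2]; x,y=int(c[0])-40,int(c[1])-40; print(n,x,y)
    o.append(cv2.resize(d['frame'][y:y+80,x:x+80,::-1],(400,400),interpolation=cv2.INTER_CUBIC))
cv2.imwrite('pics/st.png',np.hstack(o))
E
python3 st.py
```

```text
15.9 [ 0.5265 -0.1718  0.1789] 0.1718983463245765 [0.2034 0.3629 0.2846]
wrist block ((0.5263394713401794, -0.17170120775699615), (0.05591188371181488, 0.0553901307284832), 7.876514434814453)
  axis 0 [ 0.5275 -0.1726] 0.10246024563337659
  axis 0.01 [ 0.5275 -0.1725] 0.11642338927148871
  axis 0.03 [ 0.5273 -0.1723] 0.13095256118784554
wrist 277 203
scene block ((0.5250875949859619, -0.1722061187028885), (0.06003108248114586, 0.05569874867796898), 7.916326522827148)
  axis 0 [ 0.5286 -0.1717] 0.10203868369904734
  axis 0.01 [ 0.5288 -0.1717] 0.11598447369308292
  axis 0.03 [ 0.5282 -0.1719] 0.1360771684104562
scene 372 272
```

View pics/st.png

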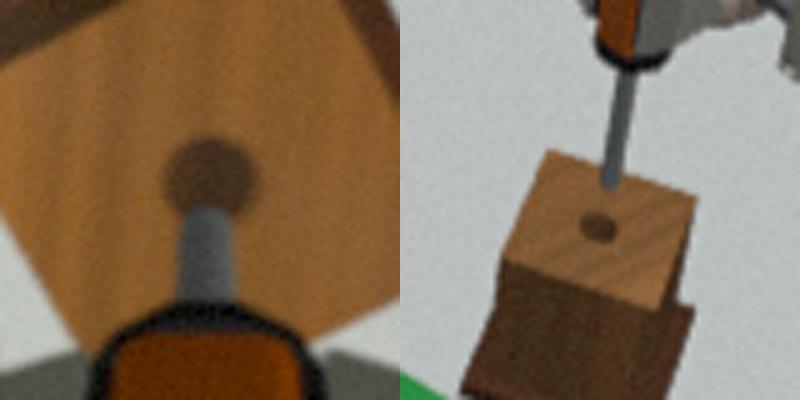

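The wrist crop shows the hole at (211,178), with the shank just above it and nearly centred. A 1.2 mm correction along tool x, then I'll enter slowly.

Emit:
arm_command:
  dp:
    - [0.05, 0, 0.4]
    - [0, 0, 0.2]
    - [0, 0, 0.1]
    - [0, 0, 0.06]
    - [0, 0, 0.06]
    - [0, 0, 0.06]
    - [0, 0, 0.06]
    - [0, 0, 0.06]
    - [0, 0, 0.06]
    - [0, 0, 0]
  angular:
    - [0, 0, 0]
    - [0, 0, 0]
    - [0, 0, 0]
    - [0, 0, 0]
    - [0, 0, 0]
    - [0, 0, 0]
    - [0, 0, 0]
    - [0, 0, 0]
    - [0, 0, 0]
    - [0, 0, 0]
  claw: [0, 0, 0, 0, 0, 0, 0, 0, 0, 0]

```text
clock: 17.0
position: [0.5248, -0.1713, 0.1515]
ee_rot: [-0.563, -3.09, -0.0]
force: [0.1, 0.0, 1.1]
width: 0.174
gripper_force: 40.0
```

```bash
python3 st.py
```

```text
17.0 [ 0.5248 -0.1713  0.1515] 0.17379092311445488 [0.1272 0.0483 1.1166]
wrist block ((0.5258834958076477, -0.17172491550445557), (0.055369969457387924, 0.05538645386695862), 7.803422451019287)
  axis 0 [ 0.5255 -0.1716] 0.07520542263390352
  axis 0.01 [ 0.5257 -0.1719] 0.08894636362629593
  axis 0.03 [ 0.5254 -0.1719] 0.10368302877138556
wrist 277 218
scene block ((0.5255765914916992, -0.17222563922405243), (0.05990457162261009, 0.05579381808638573), 7.615725994110107)
  axis 0 [ 0.5266 -0.1708] 0.07557176520771951
  axis 0.01 [ 0.5266 -0.1709] 0.08778348682420536
  axis 0.03 [ 0.5265 -0.1713] 0.10812193886197699
scene 372 272
```

Emit:
arm_command:
  dp:
    - [0, 0, 0.2]
    - [0, 0, 0.4]
    - [0, 0, 0.4]
    - [0, 0, 0.4]
    - [0, 0, 0.4]
    - [0, 0, 0.3]
    - [0, 0, 0.1]
    - [0, 0, 0.06]
    - [0, 0, 0.06]
    - [0, 0, 0]
  angular:
    - [0, 0, 0]
    - [0, 0, 0]
    - [0, 0, 0]
    - [0, 0, 0]
    - [0, 0, 0]
    - [0, 0, 0]
    - [0, 0, 0]
    - [0, 0, 0]
    - [0, 0, 0]
    - [0, 0, 0]
  claw: [0, 0, 0, 0, 0, 0, 0, 0, 0, 0]

```text
clock: 18.1
position: [0.525, -0.1714, 0.0939]
ee_rot: [0.563, 3.09, 0.0]
force: [0.5, 0.3, 0.2]
width: 0.172
gripper_force: 40.0
```

Emit:
arm_command:
  dp:
    - [0, 0, 0.06]
    - [0, 0, 0.06]
    - [0, 0, 0.04]
    - [0, 0, 0.02]
    - [0, 0, 0]
  angular:
    - [0, 0, 0]
    - [0, 0, 0]
    - [0, 0, 0]
    - [0, 0, 0]
    - [0, 0, 0]
  claw: [0, 0, 0, 0, 0]

```text
clock: 18.6
position: [0.5249, -0.1714, 0.0892]
ee_rot: [0.563, 3.091, 0.0]
force: [-0.1, -0.8, 0.1]
width: 0.172
gripper_force: 40.0
```

Emit:
arm_command:
  dp:
    - [0, 0, 0.02]
    - [0, 0, 0.02]
    - [0, 0, 0]
  angular:
    - [0, 0, 0]
    - [0, 0, 0]
    - [0, 0, 0]
  claw: [0, 0, 0]

```text
clock: 18.9
position: [0.525, -0.1714, 0.0891]
ee_rot: [0.563, 3.09, 0.001]
force: [-3.7, 1.1, 11.7]
width: 0.172
gripper_force: 40.0
```

The collar is seated, with contact force showing. Now I'll open the gripper and withdraw straight up.

Emit:
arm_command:
  dp:
    - [0, 0, -0.03]
    - [0, 0, 0]
    - [0, 0, 0]
    - [0, 0, 0]
    - [0, 0, 0]
    - [0, 0, 0]
    - [0, 0, 0]
    - [0, 0, 0]
    - [0, 0, 0]
    - [0, 0, 0]
  angular:
    - [0, 0, 0]
    - [0, 0, 0]
    - [0, 0, 0]
    - [0, 0, 0]
    - [0, 0, 0]
    - [0, 0, 0]
    - [0, 0, 0]
    - [0, 0, 0]
    - [0, 0, 0]
    - [0, 0, 0]
  claw: [0, 0.3, 0.5, 0.7, 0.8, 0.8, 0.8, 0.8, 0.8, 0.8]

```text
clock: 19.9
position: [0.5249, -0.1714, 0.089]
ee_rot: [0.563, 3.091, 0.0]
force: [-0.2, -1.0, 1.1]
width: 0.797
gripper_force: 0.0
```

Emit:
arm_command:
  dp:
    - [0, 0, -0.3]
    - [0, 0, -0.8]
    - [0, 0, -1]
    - [0, 0, -1]
    - [0, 0, -1]
    - [0, 0, -1]
    - [0, 0, -1]
    - [0, 0, 0]
    - [0, 0, 0]
    - [0, 0, 0]
  angular:
    - [0, 0, 0]
    - [0, 0, 0]
    - [0, 0, 0]
    - [0, 0, 0]
    - [0, 0, 0]
    - [0, 0, 0]
    - [0, 0, 0]
    - [0, 0, 0]
    - [0, 0, 0]
    - [0, 0, 0]
  claw: [0.8, 0.8, 0.8, 0.8, 0.8, 0.8, 0.8, 0.8, 0.8, 0.8]

```text
clock: 20.9
position: [0.5244, -0.1711, 0.2409]
ee_rot: [-0.563, -3.09, -0.0]
force: [0.3, 0.3, -0.1]
width: 0.8
gripper_force: 0.0
```

```bash
python3 dr.py; python3 - <<'E'
from h import *
d=grab('scene','end.png'); P=cloud(d); H,S,V=cv2.split(cv2.cvtColor(d['frame'],cv2.COLOR_RGB2HSV))
m=(np.hypot(P[...,0]-.526,P[...,1]+.172)<.03)&(P[...,2]>.083)&(S>180)
print(P[m].max(0),np.median(P[m],0))
E
```

```text
20.9 [ 0.52435868 -0.17114186  0.24086096] [ 0.3114675   0.33391124 -0.12167258]
307 [-0.16108268 -0.15951213 -0.15071931]
[ 0.53603613 -0.14724908  0.57458439] [ 0.51791254 -0.17337113  0.11408356]
```

View pics/end.png

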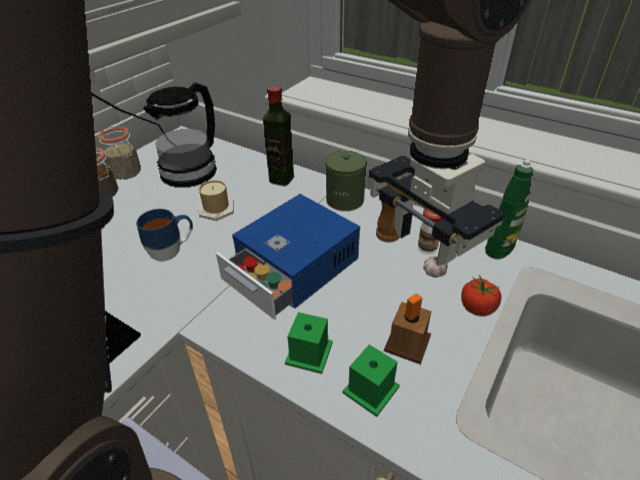

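The drawer is out, with its front at (253,283). The pin is seated in the wooden stand at (414,306), the same pixel as at the start, and the gripper is clear. Handing in.

```bash
python3 -c "
from cell import arm
print(arm.sign_off())"
```

```text
the job is handed in; nothing more can be done
None
```

The job is handed in at about 21 s: the latch let go at about 8.6 N, the drawer stands out by about 49 mm, and the pin is back upright and fully down in its wooden stand; hand-in gave no verdict.

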